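Dress the brass engraver's display

ROBOT

A 6-joint arm with a two-finger parallel gripper is mounted at the origin on the work surface. World frame = base frame: x ahead of the robot, y to its left, z up, the work surface at z = 0. Lengths are in m, angles in rad, forces in N, time in s.
With the tool pointing down it reaches from about 0.375 to 0.975 m from the base axis. Payload 3.8 kg.
Tool frame: the origin (TCP) lies on the centre line of the jaws, within the pads' length; the fingertips stand 14 mm ahead of it and the grasp point (between the pads) lies 5 mm behind it (bot.finger_overhang is the distance from the TCP to the fingertips, in m); y points along the fingers, x is the direction in which the jaws open and shut, and the axes are right-handed (so a half turn about y gives the same grasp; the last joint's range is limited). The gripper opens to 85 mm and grips with 20 to 120 N. Pads are 22 mm wide; open, the fingers measure 114 mm over their backs; the gripper's body (76 mm by 85 mm) begins 54 mm behind the grasp point. The pads swing forward as they close: fully open they stand 13 mm farther back than shut.
Start: joints at [1.193, 0.264, 1.604, -0, 1.274, -0.037], TCP at [0.226, 0.636, 0.245] pointing down, gripper open.
Joint ranges: [-2.63, 2.63], [-0.94, 2.18], [0.31, 2.57], [-1.31, 4.45], [0, 2.66], [-2.55, 2.55]. Speed limits (rad/s): [2.57, 2.57, 3.14, 3.14, 3.14, 3.14].

INTERFACE

Orientations are given as a rotation vector (axis times angle).
In Python, from workcell import readout, read_camera, bot, spotter gives the robot as it stands.
- The arm moves only by the tool jog_arm, never from a script. Its argument "increments" is a list of rows, each a list of 7 numbers: the shift along the tool's x, y, z in m, then the turn, a rotation vector about the tool's x, y, z in rad, then the opening, from 0 (shut) to 1 (fully open). A call has 1 to 10 rows; each row shifts and turns the pose as measured when the row begins, along the tool's axes as they then stand; what a row does not reach is not made up. A row lasts 1/8 s, in which the tool goes at most 62.5 mm and 10.7 degrees, less where a joint would pass 70% of its speed; a pose out of reach is approached as far as the arm can. A call with a gripper value outside its range is refused whole. The fingers move at their own pace and stop on an object; "force" is the grip in N (left out, the last holds). Time passes only in rows, so rows that do not move let the fingers close. It gives the time, the measured TCP pose, the force and the opening at its end, in the units of the state.
- readout.read_state(): the state, without advancing time (a new reading comes with each control period).
- read_camera(name): name is "scene" or "top" or "wrist"; returns a dict with "img" (420x560x3 uint8, blue, green, red), "range_z" (420x560 float32, m along the optical axis (not along the pixel's ray), 0 where there is no reading), "fx", "fy", "cx", "cy" (pixels), "world_from_camera" (4x4, takes a point from camera to world coordinates). Camera axes: x right, y down, z forward; pixel columns grow to the right and rows downward; lengths in m; the calibration is good to about 2 mm. A picture is of the moment at which its call begins.
- bot.finish_job(): hands the job in, once; it reports no verdict.
Trained networks look in a picture, given as the dict that the camera call returned (one of the last four; its "shot" number tells which), for a name from the list of things; names that differ only in an ending like _2 or _b are one class to them, and where a whole thing is asked for, a point or a joint stands for the part that bears it (a point fixed in the world has none). Each returns a list of dicts, best first, with "p" (0 to 1); they miss things now and then, are a little off and sometimes report something else, mostly with a low value. They report only what shows in the picture. A call takes as long as a camera call. They do not tell look-alikes from the thing itself.
- spotter.masks_of(picture, thing): "mask" (420x560 bool, what is visible of it) and "location" ([column, row] in pixels, amid what is visible of it).
- spotter.spot_point(picture, thing): "location" ([column, row] in pixels: a listed point, or the origin of a listed thing).
The state is a dict: "time": time; "q": joint angles; "joint_vel": joint speeds; "joint_torque": joint torques, N m; "tool_pos": TCP position; "tcp_rot": TCP orientation; "wrist_force": force on the tool from outside, world axes, zero at the start; "torque": the same for the moment, N m; "width": opening from 0.0 (shut) to 1.0 (fully open).
Only numpy, scipy, OpenCV 4.12 (cv2) and the standard library are available. Lean on these libraries where they do the work, as an engineer would, in place of code of your own. Each camera call takes 0.05 s, during which the arm holds its last target. There are 200 camera calls.

TASK

Dress the stall's display: lay the small brass dish in the middle of the dark wooden block and stand the copper cup upright inside the dish. On the blue three-square tile stand the steel candlestick on the end square nearest the wooden block, the white lidded jar on the end square farthest from it, and the brass bell on the middle square between them, each upright and centred on its square. Leave the green tape roll, the pincers and the stack of large plates where they are.

Things in the scene. Friction and masses are not known exactly. Their poses are not given: they have to be found in the camera images.
- dish: small round open dish of polished brass, loose, 64 mm across the rim, 14 mm high, wall 3 mm, flat floor 5 mm thick and about 52 mm across inside; about 90 g; origin at the centre of its underside, z up
- cup: open round copper cup, loose, standing upright, 34 mm across the foot, widening evenly to 42 mm at the rim, 50 mm high, wall 3 mm; about 80 g; origin at the centre of its underside, z up
- candlestick: grey steel candlestick, loose, standing upright, 100 mm high: round foot 56 mm across rising to 14 mm high, thin stem 14 mm thick with a ball on it, and a plain cylindrical candle socket 28 mm across from 70 to 100 mm height (a good place to grip); about 200 g; origin at the centre of its underside, z up
- bell: brass hand bell, loose, standing mouth down, 92 mm high: flared brass body 56 mm across at the mouth, up to 42 mm height, then a straight dark wooden handle 16 mm thick from 42 to 92 mm height; about 180 g; origin at the centre of its underside, z up
- jar: round white ceramic jar with a red band and a red lid fixed to it, loose, standing upright, foot 40 mm across, belly 50 mm across between 12 and 42 mm height, 66 mm high over the lid's knob; about 150 g; origin at the centre of its underside, z up
- block: fixed dark wooden display block, 110 x 110 mm, 30 mm high, top flat; origin at the centre of its underside, z up, x and y along its sides
- tile: fixed blue glazed tile strip, 80 mm (x) by 240 mm (y), 10 mm high, top flat, divided by white lines into three 80 x 80 mm squares with a small white ring at the centre of each; origin at the centre of its underside, z up, y along its length: the squares' centres lie at y = -80, 0 and +80 mm
- tape: roll of green tape lying flat, loose, a ring 80 mm across, hole 60 mm, 24 mm high, to be left alone; origin at the centre of its underside
- pincers: pincers with two red handles and a dark steel head, loose, lying flat, about 190 mm long, 75 mm wide, 16 mm high, to be left alone; origin between the handles on the table, x towards the head (head 74 mm ahead of it, handle ends 117 mm behind)
- plates: stack of three large engraved brass plates, loose, 124 mm across, 24 mm high, near the robot, to be left alone; origin at the centre of its underside
There are look-alikes about, which are no part of the job. Leave any red look-alike of the dish alone.

How it is judged:
At the end, for the whole second after the job is handed in: Dish flat on the block within 15 mm of its centre; cup on the dish floor within 12 mm of its centre; on the tile, each within 15 mm along and across of its square centre: candlestick on the end square nearest the block, bell middle, jar far end; all upright within 0.12 rad and at rest (horizontal distance between dish and block below 0.015 m and z of dish in the frame of block between 0.026 and 0.034 m and horizontal distance between cup and dish below 0.012 m and z of cup in the frame of dish between 0.001 and 0.009 m and x of candlestick in the frame of tile between -0.015 and 0.015 m and z of candlestick in the frame of tile between 0.006 and 0.014 m and x of bell in the frame of tile between -0.015 and 0.015 m and z of bell in the frame of tile between 0.006 and 0.014 m and x of jar in the frame of tile between -0.015 and 0.015 m and z of jar in the frame of tile between 0.006 and 0.014 m and y of bell in the frame of tile between -0.015 and 0.015 m and ((y of block in the frame of tile above 0 m and y of candlestick in the frame of tile between 0.065 and 0.095 m and y of jar in the frame of tile between -0.095 and -0.065 m) or (y of block in the frame of tile below 0 m and y of candlestick in the frame of tile between -0.095 and -0.065 m and y of jar in the frame of tile between 0.065 and 0.095 m)) and angle between each of dish, cup, candlestick, bell, jar's own z axis and vertical below 0.12 rad and linear speed of each of dish, cup, candlestick, bell, jar below 0.02 m/s); the robot touches nothing.
It fails at once if tape roll pushed more than 30 mm away (distance of tape from where it was at the start of the episode above 0.03 m).
It fails at once if pincers pushed more than 30 mm away (distance of pincers from where it was at the start of the episode above 0.03 m).
It fails at once if stack of plates pushed more than 30 mm away (distance of plates from where it was at the start of the episode above 0.03 m).
It also fails if it takes over 125 s, if anything falls off the work surface, if the arm or the gripper's body presses on something with over 40 N, if the wrist force passes 120 N, or if a joint passes its speed limit or range.

## Working session

There is one attempt and no reset: what is moved stays moved. The work goes in short steps, Python scripts to look and compute and a tool call to move; the robot and the scene stay as the last step left them, time stands still between calls to the robot, and variables do not carry over. Pictures are saved under pics/ and viewed, about 12 in all and at most 16, crops included, and the job is handed in when it is done.

Besides the shell and the picture viewer there is one more tool, called after "Emit:" in YAML: its name, and indented under it one key for each argument. jog_arm: Moves the arm, as the interface text tells. Its arguments: {"type":"object","properties":{"increments":{"type":"array"},"force":{"type":"number"}},"required":["increments"]}

```bash
mkdir -p pics; ls
cat > h.py <<'E'
import numpy as np, cv2
from workcell import readout, read_camera, bot, spotter
from scipy.spatial.transform import Rotation as R
def cloud(p):
    z=p["range_z"]; v,u=np.indices(z.shape)
    P=np.stack([(u-p["cx"])/p["fx"]*z,(v-p["cy"])/p["fy"]*z,z],-1)
    T=np.array(p["world_from_camera"]); W=P@T[:3,:3].T+T[:3,3]; W[z<=0]=np.nan
    return W
E
python3 - <<'E'
from h import *
s=readout.read_state(); print(s)
for n in("top","scene"):
    p=read_camera(n); cv2.imwrite(f"pics/{n}0.png",p["img"]); W=cloud(p)
    for t in "dish cup candlestick bell jar block tile tape pincers plates".split():
        for m in spotter.masks_of(p,t)[:3]:
            if m["p"]<.2: continue
            w=W[m["mask"]]; w=w[~np.isnan(w[:,0])]
            if len(w)==0: continue
            print(n,t,round(m["p"],2),np.round(m["location"]),"med",np.round(np.median(w,0),3),"mid",np.round((np.percentile(w,2,axis=0)+np.percentile(w,98,axis=0))/2,3),"ztop",round(np.percentile(w[:,2],98),3),len(w))
E
```

```text
pics
{'time': 0.0, 'q': array([ 1.19309844e+00,  2.64765673e-01,  1.60534038e+00,  1.30288830e-05,
        1.27370255e+00, -3.68912449e-02]), 'joint_vel': array([ 1.68388410e-03,  6.81750033e-04, -7.34645360e-05, -1.01295213e-03,
        9.92661252e-04,  5.30947075e-04]), 'joint_torque': array([-3.33891667e-04, -5.15091026e+01, -3.67319834e+01, -1.63171112e-04,
        1.26329408e-02, -2.82670459e-05]), 'tool_pos': array([0.22535702, 0.63554453, 0.24397171]), 'tcp_rot': array([-1.35260616, -0.9532069 ,  0.95628926]), 'wrist_force': array([ 0.08220191,  0.67300417, -0.47224997]), 'torque': array([-0.00033335,  0.03029984, -0.01136956]), 'width': 1.0001028995730274}
top dish 0.95 [333. 286.] med [ 0.32  -0.144  0.006] mid [ 0.319 -0.144  0.009] ztop 0.016 537
top dish 0.69 [352. 237.] med [ 0.434 -0.201  0.006] mid [ 0.434 -0.2    0.009] ztop 0.016 556
top candlestick 0.77 [115. 236.] med [0.43  0.363 0.013] mid [0.43  0.366 0.051] ztop 0.101 585
top bell 0.62 [428. 232.] med [ 0.45  -0.372  0.03 ] mid [ 0.451 -0.376  0.046] ztop 0.092 463
top block 0.59 [345. 176.] med [ 0.583 -0.182 
[... 880 characters left out ...]
0.05 ] ztop 0.1 669
scene candlestick 0.57 [392. 234.] med [0.444 0.214 0.043] mid [0.417 0.21  0.03 ] ztop 0.061 473
scene bell 0.77 [207. 145.] med [ 0.461 -0.373  0.024] mid [ 0.458 -0.378  0.043] ztop 0.089 360
scene jar 0.96 [393. 231.] med [0.446 0.214 0.043] mid [0.438 0.212 0.033] ztop 0.061 441
scene block 0.64 [223. 198.] med [ 0.599 -0.175  0.028] mid [ 0.591 -0.18   0.017] ztop 0.032 1763
scene tape 0.97 [296. 179.] med [ 0.436 -0.075  0.019] mid [ 0.435 -0.075  0.013] ztop 0.026 509
scene pincers 0.76 [224. 288.] med [ 0.787 -0.019  0.012] mid [ 0.781 -0.017  0.007] ztop 0.016 1171
scene plates 0.93 [235. 118.] med [ 0.313 -0.402  0.022] mid [ 0.306 -0.419  0.012] ztop 0.027 998
```

View pictures.

View pics/top0.png

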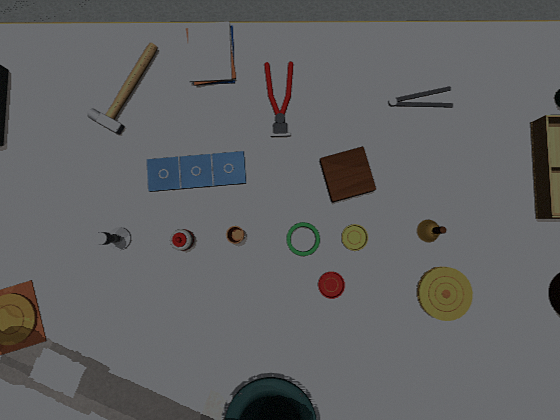

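Run:
```python
from h import *
s=readout.read_state(); print(np.round(R.from_rotvec(s["tcp_rot"]).as_matrix(),3))
p=read_camera("top"); W=cloud(p); im=p["img"]
cv2.imwrite("pics/topcrop.png",cv2.resize(im[200:310,80:470],None,fx=2,fy=2,interpolation=cv2.INTER_CUBIC))
for t in("block","tile"):
    m=spotter.masks_of(p,t)[0]["mask"].astype(np.uint8)
    zt=.03 if t=="block" else .01
    w=W[(m>0)&(abs(W[...,2]-zt)<.006)]
    (c,sz,a)=cv2.minAreaRect((w[:,:2]*1000).astype(np.float32)); print(t,c,sz,a)
# high things: centre by height slices
for nm,(x,y) in dict(cup=(.44,.083),cand=(.432,.367),bell=(.453,-.376),jar=(.436,.212),dish1=(.32,-.144),dish2=(.434,-.2)).items():
    w=W[(abs(W[...,0]-x)<.05)&(abs(W[...,1]-y)<.05)&(W[...,2]>.004)]
    print(nm,len(w),np.round(w.min(0),3),np.round(w.max(0),3))
    zt=w[:,2].max(); t=w[w[:,2]>zt-.012]; c,r=cv2.minEnclosingCircle((t[:,:2]*1000).astype(np.float32)); print("   top circle",np.round(c,1),round(r,1),len(t))
    g=(abs(W[...,0]-x)<.03)&(abs(W[...,1]-y)<.03)&(W[...,2]>.004); print("   bgr",np.median(im[g],0))
```

```text
[[ 0.334  0.    -0.942]
 [ 0.942  0.     0.334]
 [ 0.    -1.     0.   ]]
block (585.561279296875, -183.3455810546875) (109.76438903808594, 110.22249603271484) 15.297801971435547Traceback (most recent call last):
  File "<stdin>", line 6, in <module>
IndexError: list index out of range
```

The top picture shows the brass dish at (354,237), the red look-alike at (331,285) (not wanted), tape at (303,239), cup at (236,236), jar at (181,240), candlestick at (120,238), bell at (430,231), block at (347,174), tile at (196,171).

Run:
```python
from h import *
p=read_camera("top"); W=cloud(p); im=p["img"]
cv2.imwrite("pics/dishes.png",cv2.resize(im[205:305,270:390],None,fx=4,fy=4,interpolation=cv2.INTER_CUBIC))
hsv=cv2.cvtColor(im,cv2.COLOR_BGR2HSV)
b=(hsv[...,0]>95)&(hsv[...,0]<125)&(hsv[...,1]>100)&(W[...,0]>.5)&(W[...,0]<.7)&(W[...,1]>.03)&(W[...,1]<.33)
b|=(abs(W[...,2]-.01)<.004)&(abs(W[...,0]-.594)<.07)&(abs(W[...,1]-.185)<.14)
w=W[b]; c,sz,a=cv2.minAreaRect((w[:,:2]*1000).astype(np.float32)); print("tile",c,sz,a)
for nm,(x,y) in dict(cup=(.44,.083),cand=(.432,.367),bell=(.453,-.376),jar=(.436,.212),dish=(.434,-.2),tape=(.427,-.076)).items():
    w=W[(abs(W[...,0]-x)<.05)&(abs(W[...,1]-y)<.045)&(W[...,2]>.004)]
    zt=np.percentile(w[:,2],99.5); t=w[w[:,2]>zt-.010]; c,r=cv2.minEnclosingCircle((t[:,:2]*1000).astype(np.float32))
    print(nm,len(w),np.round(w.min(0),3),np.round(w.max(0),3),"top",np.round(c,1),round(r,1),len(t),"zt",round(zt,3))
    f=w[w[:,2]<.016]; c,r=cv2.minEnclosingCircle((f[:,:2]*1000).astype(np.float32)); print("   foot",np.round(c,1),round(r,1))
```

```text
tile (594.9076538085938, 185.11761474609375) (80.7047119140625, 240.2215118408203) 5.049181938171387
cup 208 [0.412 0.048 0.004] [0.472 0.101 0.053] top [439.2  82.2] 20.7 79 zt 0.053
   foot [444.7  65.8] 32.9
cand 569 [0.385 0.341 0.004] [0.467 0.392 0.103] top [429.8 369. ] 14.2 140 zt 0.102
   foot [425.6 375.3] 41.2
bell 415 [ 0.408 -0.412  0.004] [ 0.5   -0.331  0.095] top [ 450.3 -379.4] 7.6 44 zt 0.094
   foot [ 451.5 -365.6] 53.7
jar 418 [0.392 0.171 0.004] [0.452 0.248 0.067] top [427.3 209.4] 15.8 62 zt 0.066
   foot [411.4 209.5] 39.8
dish 473 [ 0.391 -0.242  0.004] [ 0.47  -0.169  0.018] top [ 434.2 -200.2] 31.6 181 zt 0.017
   foot [ 430.9 -203. ] 46.8
tape 415 [ 0.388 -0.116  0.004] [ 0.475 -0.037  0.03 ] top [429.7 -76.3] 39.7 391 zt 0.028
   foot [434.2 -83.3] 47.5
```

View pics/dishes.png

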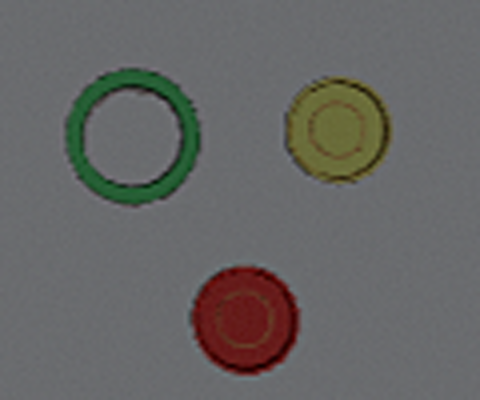

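The brass dish is the one at about (338,130) in the crop, world (434,-200) mm; the red one (245,320) is the look-alike. I start with the jar, turning the tool so that tool x = world x, tool y = down and tool z = world y.

Emit:
jog_arm:
  increments:
    - [0,0,0,0,0.176,0,1]
    - [0,0,0,0,0.176,0,1]
    - [0,0,0,0,0.176,0,1]
    - [0,0,0,0,0.176,0,1]
    - [0,0,0,0,0.176,0,1]
    - [0,0,0,0,0.176,0,1]
    - [0,0,0,0,0.176,0,1]
    - [0.028,0,-0.052,0,0,0,1]
    - [0.028,0,-0.052,0,0,0,1]
    - [0.028,0,-0.052,0,0,0,1]
  force: 50

```text
time: 2.55
tool_pos: [0.3031, 0.4767, 0.2445]
tcp_rot: [-1.569, 0.029, -0.03]
wrist_force: [0.4, -0.1, 0.5]
width: 0.999
```

```bash
cat >> h.py <<'E'
def go(x,y,z,yaw=0.0):
    "shift (tool axes) and tool-y turn to a target; yaw = world angle of tool x"
    s=readout.read_state(); M=R.from_rotvec(s["tcp_rot"]).as_matrix()
    d=M.T@(np.array([x,y,z])-s["tool_pos"]); a=np.arctan2(M[1,0],M[0,0])
    T=np.array([[np.cos(yaw),0,-np.sin(yaw)],[np.sin(yaw),0,np.cos(yaw)],[0,-1,0]])
    print("at",np.round(s["tool_pos"],4),"w",round(s["width"],3),"shift",np.round(d,4),"rotvec_tool",np.round(R.from_matrix(M.T@T).as_rotvec(),3),"t",s["time"])
E
python3 -c "
from h import *
go(.43,.21,.12)"
```

```text
at [0.3031 0.4767 0.2445] w 0.999 shift [ 0.1368  0.1242 -0.2618] rotvec_tool [-0.001 -0.038  0.001] t 2.55
```

Then a wrist look above the jar to check its position.

Emit:
jog_arm:
  increments:
    - [0.025,0.02,-0.05,0,-0.038,0,1]
    - [0.025,0.02,-0.05,0,0,0,1]
    - [0.025,0.02,-0.05,0,0,0,1]
    - [0.025,0.02,-0.05,0,0,0,1]
    - [0.025,0.0,-0.05,0,0,0,1]
    - [0,0,0,0,0,0,1]

```text
time: 3.3
tool_pos: [0.4317, 0.2161, 0.1643]
tcp_rot: [-1.565, -0.004, -0.007]
wrist_force: [0.5, -0.1, 0.4]
width: 0.999
```

Run:
```python
from h import *
go(.43,.21,.12)
p=read_camera("wrist"); cv2.imwrite("pics/w1.png",p["img"]); W=cloud(p)
print(np.round(p["world_from_camera"],3))
for m in spotter.masks_of(p,"jar")[:2]:
    w=W[m["mask"]]; w=w[~np.isnan(w[:,0])]; print(m["p"],m["location"],np.round(np.percentile(w,[1,50,99],axis=0),3))
    for a,b in((.012,.042),(.05,.07)):
        t=w[(w[:,2]>a)&(w[:,2]<b)]
        if len(t): print(a,cv2.minEnclosingCircle((t[:,:2]*1000).astype(np.float32)))
```

```text
at [0.4317 0.2161 0.1643] w 0.999 shift [-0.002   0.0442 -0.0064] rotvec_tool [-0.006 -0.002  0.007] t 3.3
[[ 1.    -0.003  0.006  0.43 ]
 [-0.001 -0.958 -0.288  0.292]
 [ 0.007  0.288 -0.958  0.293]
 [ 0.     0.     0.     1.   ]]
0.8 [276.8, 209.4] [[0.405 0.19  0.   ]
 [0.428 0.218 0.05 ]
 [0.452 0.236 0.066]]
0.012 ((427.8597717285156, 212.58856201171875), 25.330631256103516)
0.05 ((428.040283203125, 212.39007568359375), 20.560203552246094)
```

View pics/w1.png

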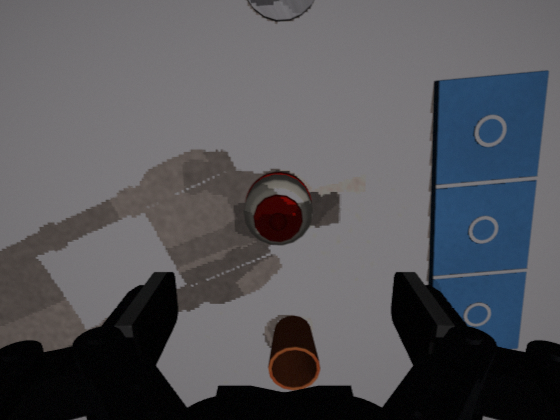

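The picture shows the jar at (278,212), between the jaws and clear of the cup (295,365). Descend and grip.

Emit:
jog_arm:
  increments:
    - [-0.004,0.04,-0.004,0,0,0,1]
    - [0,0.04,0,0,0,0,1]
    - [0,0.035,0,0,0,0,1]
    - [0,0.02,0,0,0,0,1]
    - [0,0,0,0,0,0,0.45]
    - [0,0,0,0,0,0,0.3]
    - [0,0,0,0,0,0,0.3]
    - [0,0,0,0,0,0,0.3]
    - [0,0,0,0,0,0,0.3]
  force: 45

```text
time: 4.53
tool_pos: [0.4291, 0.2273, 0.0322]
tcp_rot: [-1.556, -0.024, -0.002]
wrist_force: [-0.4, 0.3, -2.2]
width: 0.544
```

```bash
python3 -c "
from h import *
go(.588,.265,.12)"
```

```text
at [0.4291 0.2273 0.0322] w 0.544 shift [ 0.1609 -0.0846  0.0368] rotvec_tool [-0.015  0.014  0.017] t 4.525
```

Drifted 15 mm in y on the way down; open, recentre and grip again.

Emit:
jog_arm:
  increments:
    - [0,0,0,0,0,0,1]
    - [0,0,0,0,0,0,1]
    - [0,0,0,0,0,0,1]
    - [0,0,0,0,0,0,1]
    - [0,0,-0.01,-0.015,0.014,0.017,1]
    - [0,0,-0.005,0,0,0,1]
    - [0,0,0,0,0,0,1]
    - [0,0,0,0,0,0,1]

```text
time: 5.52
tool_pos: [0.4302, 0.2109, 0.0328]
tcp_rot: [-1.572, 0.002, -0.002]
wrist_force: [0.3, 0.2, -0.8]
width: 1.003
```

Run:
```python
from h import *
go(.428,.212,.030)
for n in("wrist","scene"):
  p=read_camera(n); W=cloud(p)
  for m in spotter.masks_of(p,"jar")[:1]:
    w=W[m["mask"]]; w=w[~np.isnan(w[:,0])]; print(m["p"],m["location"],np.round(np.percentile(w,[1,50,99],axis=0),3))
    for a,b in((.012,.042),(.05,.07)):
        t=w[(w[:,2]>a)&(w[:,2]<b)]
        if len(t): print(a,cv2.minEnclosingCircle((t[:,:2]*1000).astype(np.float32)))
```

```text
at [0.4302 0.2109 0.0328] w 1.003 shift [-0.0022  0.0028  0.0011] rotvec_tool [ 0.001 -0.002  0.   ] t 5.525
0.78 [281.6, 294.8] [[0.406 0.198 0.012]
 [0.429 0.224 0.05 ]
 [0.452 0.238 0.066]]
0.012 ((428.8197937011719, 214.45289611816406), 25.180400848388672)
0.05 ((428.8311767578125, 214.2665252685547), 20.231632232666016)
0.62 [396.3, 239.1] [[0.42  0.207 0.   ]
 [0.445 0.225 0.041]
 [0.457 0.235 0.06 ]]
0.012 ((441.0058898925781, 224.7078857421875), 19.261478424072266)
0.05 ((432.7491760253906, 215.28945922851562), 17.290210723876953)
```

Emit:
jog_arm:
  increments:
    - [-0.001,0.003,0.003,0,0,0,1]
    - [0,0,0,0,0,0,0.4]
    - [0,0,0,0,0,0,0.3]
    - [0,0,0,0,0,0,0.3]
    - [0,0,0,0,0,0,0.3]
    - [0,0,0,0,0,0,0.3]
    - [0,0,0,0,0,0,0.3]
    - [0,-0.03,0,0,0,0,0.3]
    - [0,-0.03,0,0,0,0,0.3]
    - [0,0,0,0,0,0,0.3]
  force: 50

```text
time: 6.98
tool_pos: [0.4274, 0.2139, 0.0891]
tcp_rot: [-1.573, 0.004, 0.001]
wrist_force: [-0.1, 0.6, -2.1]
width: 0.563
```

```bash
python3 -c "
from h import *
go(.588,.265,.12)"
```

```text
at [0.4274 0.2139 0.0891] w 0.563 shift [ 0.1604 -0.0316  0.0513] rotvec_tool [ 0.002 -0.002 -0.003] t 6.975
```

Emit:
jog_arm:
  increments:
    - [0.04,-0.008,0.013,0,0,0,0.3]
    - [0.04,-0.008,0.013,0,0,0,0.3]
    - [0.04,0,0.013,0,0,0,0.3]
    - [0.04,0,0.013,0,0,0,0.3]
    - [0,0,0,0,0,0,0.3]
    - [0,0,0,0,0,0,0.3]

```text
time: 7.72
tool_pos: [0.5836, 0.2637, 0.0899]
tcp_rot: [-1.58, 0.017, 0.015]
wrist_force: [0.3, 0.4, -2.4]
width: 0.559
```

Run:
```python
from h import *
go(.588,.265,.045)
p=read_camera("wrist"); W=cloud(p)
cv2.imwrite("pics/w2.png",p["img"])
im=p["img"].astype(int); b=(im[...,0]-im[...,2]>50)
w=W[b&(abs(W[...,2]-.01)<.006)]; print(cv2.minAreaRect((w[:,:2]*1000).astype(np.float32)))
for m in spotter.masks_of(p,"jar")[:1]:
    w=W[m["mask"]]; w=w[~np.isnan(w[:,0])]; print(m["p"],np.round(np.percentile(w,[1,50,99],axis=0),3))
```

```text
at [0.5836 0.2637 0.0899] w 0.559 shift [0.0053 0.0448 0.0018] rotvec_tool [ 0.009 -0.002 -0.02 ] t 7.725
((592.44580078125, 223.24188232421875), (77.41861724853516, 167.2294921875), 4.169559478759766)
0.58 [[0.56  0.247 0.072]
 [0.583 0.273 0.11 ]
 [0.606 0.287 0.126]]
```

View pics/w2.png

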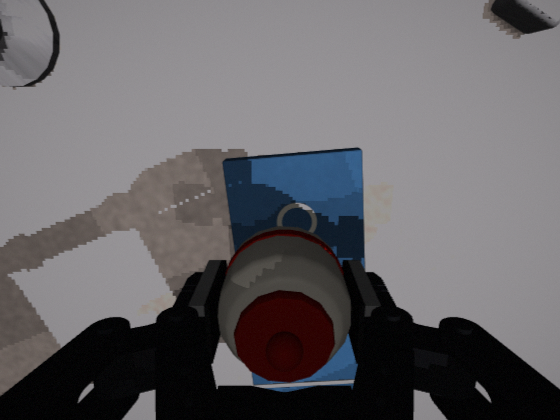

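The jar hangs upright in the jaws above the far square (ring at (297,220)). Lower it.

Emit:
jog_arm:
  increments:
    - [0.005,0,0.002,0.009,0,-0.02,0.3]
    - [0,0.015,0,0,0,0,0.3]
    - [0,0.015,0,0,0,0,0.3]
    - [0,0.012,0,0,0,0,0.3]
    - [0,0,0,0,0,0,0.3]

```text
time: 8.45
tool_pos: [0.5858, 0.265, 0.0448]
tcp_rot: [-1.571, 0.001, -0.0]
wrist_force: [-0.5, 0.9, -2.4]
width: 0.561
```

```bash
python3 -c "
from h import *
go(.588,.265,.0405)"
```

```text
at [0.5858 0.265  0.0448] w 0.561 shift [0.0022 0.0043 0.    ] rotvec_tool [ 0.    -0.001 -0.   ] t 8.45
```

Emit:
jog_arm:
  increments:
    - [0.002,0.004,0,0,0,0,0.3]
    - [0,0.001,0,0,0,0,0.3]
    - [0,0,0,0,0,0,0.7]
    - [0,0,0,0,0,0,0.9]
    - [0,0,0,0,0,0,0.9]
    - [0,0,0,0,0,0,0.9]
    - [0,-0.04,0,0,0,0,0.9]
    - [0,-0.05,0,0,0,0,1]
    - [0,-0.05,0,0,0,0,1]
    - [0,-0.03,0,0,0,0,1]

```text
time: 9.7
tool_pos: [0.5871, 0.2645, 0.2125]
tcp_rot: [-1.572, 0.004, 0.002]
wrist_force: [0.9, 0.1, 0.5]
width: 0.996
```

```bash
python3 -c "
from h import *
go(.430,.369,.20)"
```

```text
at [0.5871 0.2645 0.2125] w 0.996 shift [-0.1571  0.013   0.1043] rotvec_tool [ 0.002 -0.001 -0.004] t 9.7
```

Now to the candlestick, stopping short (y = 0.31) so it shows well in the wrist view.

Emit:
jog_arm:
  increments:
    - [-0.04,0,0.026,0,0,0,1]
    - [-0.04,0,0.026,0,0,0,1]
    - [-0.04,0,0.026,0,0,0,1]
    - [-0.037,0,0.026,0,0,0,1]
    - [0,0,0,0,0,0,1]
    - [0,0,0,0,0,0,1]

```text
time: 10.45
tool_pos: [0.4298, 0.3726, 0.2194]
tcp_rot: [-1.566, -0.004, -0.008]
wrist_force: [-0.0, 0.4, 0.4]
width: 0.998
```

```bash
cat >> h.py <<'E'
def slices(cam,t,zs,pic=None):
    p=read_camera(cam); W=cloud(p)
    if pic: cv2.imwrite(pic,p["img"])
    for m in spotter.masks_of(p,t)[:1]:
        w=W[m["mask"]]; w=w[~np.isnan(w[:,0])]; print(t,cam,round(m["p"],2),np.round(m["location"]),np.round(np.percentile(w,[1,50,99],axis=0),3).tolist())
        for a,b in zs:
            q=w[(w[:,2]>a)&(w[:,2]<b)]
            if len(q): print("  z",a,b,"circle",np.round(np.hstack(cv2.minEnclosingCircle((q[:,:2]*1000).astype(np.float32))),1),len(q))
    return p,W
E
python3 -c "
from h import *
go(.430,.369,.083)
slices('wrist','candlestick',((.004,.016),(.085,.11)))
slices('top','jar',((.02,.055),(.06,.08)))
slices('scene','jar',((.02,.055),(.06,.08)))"
```

```text
at [0.4298 0.3726 0.2194] w 0.998 shift [-0.0008  0.1363 -0.0043] rotvec_tool [-0.005 -0.003  0.008] t 10.45
candlestick wrist 0.57 [285. 183.] [[0.405, 0.356, 0.006], [0.43, 0.378, 0.014], [0.456, 0.398, 0.101]]
  z 0.004 0.016 circle [430.4 371.6  27.8] 1705
  z 0.085 0.11 circle [430.2 371.9  13.8] 1243
jar top 0.67 [158. 171.] [[0.563, 0.237, 0.024], [0.584, 0.253, 0.06], [0.61, 0.281, 0.075]]
  z 0.02 0.055 circle [586.9 259.3  24.4] 116
  z 0.06 0.08 circle [587.  260.8  20.6] 195
jar scene 0.79 [378. 287.] [[0.578, 0.241, 0.018], [0.604, 0.265, 0.055], [0.617, 0.286, 0.074]]
  z 0.02 0.055 circle [593.6 262.2  25.2] 247
  z 0.06 0.08 circle [592.1 261.3  18.2] 175
```

Emit:
jog_arm:
  increments:
    - [0,0.027,0,-0.005,-0.003,0.008,1]
    - [0,0.027,0,0,0,0,1]
    - [0,0.027,0,0,0,0,1]
    - [0,0.027,0,0,0,0,1]
    - [0,0.024,0,0,0,0,1]
    - [0,0,0,0,0,0,1]

```text
time: 11.5
tool_pos: [0.435, 0.3704, 0.0841]
tcp_rot: [-1.57, 0.005, -0.007]
wrist_force: [-0.0, 0.1, 0.4]
width: 1.001
```

```bash
python3 -c "
from h import *
go(.430,.372,.083)"
```

```text
at [0.435  0.3704 0.0841] w 1.001 shift [-0.0051  0.0011  0.0015] rotvec_tool [-0.001 -0.008  0.001] t 11.5
```

Emit:
jog_arm:
  increments:
    - [-0.005,0,0.001,0,-0.008,0,1]
    - [0,0,0,0,0,0,0.4]
    - [0,0,0,0,0,0,0.1]
    - [0,0,0,0,0,0,0.1]
    - [0,0,0,0,0,0,0.1]
    - [0,0,0,0,0,0,0.1]
    - [0,0,0,0,0,0,0.1]
    - [0,-0.03,0,0,0,0,0.1]
    - [0,-0.03,0,0,0,0,0.1]
    - [0,-0.03,0,0,0,0,0.1]
  force: 60

```text
time: 12.75
tool_pos: [0.4286, 0.37, 0.1749]
tcp_rot: [-1.573, 0.002, 0.002]
wrist_force: [0.8, 0.4, -2.0]
width: 0.307
```

```bash
python3 -c "
from h import *
go(.602,.1055,.18)
slices('wrist','candlestick',((.085,.11),(.15,.2)))"
```

```text
at [0.4286 0.37   0.1749] w 0.307 shift [ 0.1734 -0.005  -0.2646] rotvec_tool [ 0.002 -0.    -0.002] t 12.75
candlestick wrist 0.9 [283. 255.] [[0.401, 0.35, 0.09], [0.427, 0.375, 0.143], [0.452, 0.394, 0.188]]
  z 0.085 0.11 circle [426.5 367.8  28.1] 4721
  z 0.15 0.2 circle [428.2 368.9  14.3] 5635
```

Emit:
jog_arm:
  increments:
    - [0.029,0,-0.044,0,0,0,0.1]
    - [0.029,0,-0.044,0,0,0,0.1]
    - [0.029,0,-0.044,0,0,0,0.1]
    - [0.029,0,-0.044,0,0,0,0.1]
    - [0.029,0,-0.044,0,0,0,0.1]
    - [0.029,0,-0.044,0,0,0,0.1]
    - [0,0,0,0,0,0,0.1]
    - [0,0,0,0,0,0,0.1]

```text
time: 13.85
tool_pos: [0.6054, 0.0998, 0.1636]
tcp_rot: [-1.57, 0.004, 0.008]
wrist_force: [-0.5, 0.1, -2.8]
width: 0.308
```

```bash
python3 -c "
from h import *
go(.602,.1065,.095)
slices('wrist','candlestick',((.085,.11),(.15,.2)))"
```

```text
at [0.6054 0.0998 0.1636] w 0.308 shift [-0.0028  0.0687  0.0066] rotvec_tool [-0.001  0.003 -0.008] t 13.85
candlestick wrist 0.69 [284. 252.] [[0.578, 0.08, 0.079], [0.604, 0.105, 0.131], [0.628, 0.124, 0.177]]
  z 0.085 0.11 circle [601.7  98.   22.9] 2213
  z 0.15 0.2 circle [604.9  98.6  14.2] 5464
```

Emit:
jog_arm:
  increments:
    - [-0.003,0.01,0.007,0,0.003,-0.008,0.1]
    - [0,0.02,0,0,0,0,0.1]
    - [0,0.02,0,0,0,0,0.1]
    - [0,0.01,0,0,0,0,0.1]
    - [0,0,0,0,0,0,0.1]

```text
time: 14.58
tool_pos: [0.5983, 0.1144, 0.1007]
tcp_rot: [-1.569, -0.007, 0.006]
wrist_force: [0.0, -1.3, -1.8]
width: 0.311
```

```bash
python3 -c "
from h import *
go(.602,.1065,.0945)"
```

```text
at [0.5983 0.1144 0.1007] w 0.311 shift [ 0.0036  0.0062 -0.008 ] rotvec_tool [-0.002  0.008  0.   ] t 14.575
```

Emit:
jog_arm:
  increments:
    - [0.004,0,-0.008,0,0.008,0,0.1]
    - [0,0.002,0,0,0,0,0.1]
    - [0,0,0,0,0,0,0.1]

```text
time: 14.95
tool_pos: [0.604, 0.1065, 0.1006]
tcp_rot: [-1.568, -0.003, -0.003]
wrist_force: [-0.4, -0.1, -1.9]
width: 0.309
```

```bash
python3 -c "
from h import *
go(.602,.1065,.0945)"
```

```text
at [0.604  0.1065 0.1006] w 0.309 shift [-0.0021  0.0061  0.    ] rotvec_tool [-0.003  0.     0.004] t 14.95
```

Emit:
jog_arm:
  increments:
    - [-0.001,0.002,0,-0.003,0,0.004,0.1]
    - [0,0.003,0,0,0,0,0.1]
    - [0,0,0,0,0,0,0.1]
    - [0,0,0,0,0,0,0.1]

```text
time: 15.45
tool_pos: [0.6043, 0.1063, 0.099]
tcp_rot: [-1.571, -0.001, -0.002]
wrist_force: [-0.1, 0.2, -2.8]
width: 0.306
```

```bash
python3 -c "
from h import *
go(.602,.1065,.0945)
slices('scene','candlestick',((.005,.04),(.085,.12)),'pics/s3.png')"
```

```text
at [0.6043 0.1063 0.099 ] w 0.306 shift [-0.0023  0.0045  0.0002] rotvec_tool [ 0.    -0.001  0.002] t 15.45
candlestick scene 0.6 [312. 260.] [[0.585, 0.079, 0.009], [0.613, 0.109, 0.02], [0.633, 0.129, 0.107]]
  z 0.005 0.04 circle [607.4 102.2  28. ] 327
  z 0.085 0.12 circle [609.6 114.7   2.3] 9
```

Emit:
jog_arm:
  increments:
    - [-0.002,0.003,0,0,0,0,0.1]
    - [0,0.002,0,0,0,0,0.1]
    - [0,0,0,0,0,0,0.1]
    - [0,0,0,0,0,0,0.1]

```text
time: 16.05
tool_pos: [0.6041, 0.1062, 0.0984]
tcp_rot: [-1.572, -0.004, -0.005]
wrist_force: [0.0, -0.6, -1.0]
width: 0.304
```

```bash
python3 -c "
from h import *
go(.602,.1065,.0945)"
```

```text
at [0.6041 0.1062 0.0984] w 0.304 shift [-0.0021  0.0039  0.0003] rotvec_tool [ 0.001 -0.     0.006] t 16.05
```

Emit:
jog_arm:
  increments:
    - [0,0.004,0,0,0,0,0.1]
    - [0,0.002,0,0,0,0,0.1]
    - [0,0,0,0,0,0,0.1]

```text
time: 16.42
tool_pos: [0.6044, 0.1062, 0.0986]
tcp_rot: [-1.572, -0.004, -0.004]
wrist_force: [0.0, 0.6, -2.6]
width: 0.306
```

Emit:
jog_arm:
  increments:
    - [0,0.006,0,0,0,0,0.1]
    - [0,0.006,0,0,0,0,0.1]

```text
time: 16.68
tool_pos: [0.6056, 0.1061, 0.0982]
tcp_rot: [-1.573, -0.004, -0.004]
wrist_force: [-16.8, -3.2, 38.4]
width: 0.309
```

```bash
python3 -c "
from h import *
go(.602,.1065,.0945)
slices('wrist','candlestick',((.015,.03),(.085,.12)),'pics/w4.png')
slices('scene','candlestick',((.085,.12),),'pics/s4.png')"
```

```text
at [0.6056 0.1061 0.0982] w 0.309 shift [-0.0036  0.0037  0.0004] rotvec_tool [0.002 0.    0.005] t 16.675
candlestick wrist 0.97 [283. 253.] [[0.578, 0.086, 0.012], [0.604, 0.111, 0.064], [0.628, 0.13, 0.111]]
  z 0.015 0.03 circle [603.4 104.2  28. ] 4582
  z 0.085 0.12 circle [603.  106.7  16.6] 5485
candlestick scene 0.7 [344. 279.] [[0.558, 0.068, 0.001], [0.611, 0.191, 0.008], [0.646, 0.304, 0.012]]
```

View pics/s4.png

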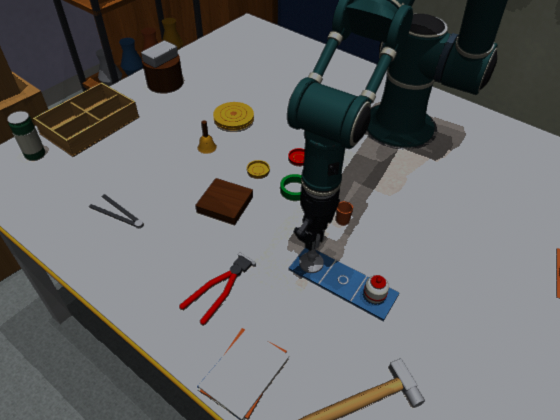

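The candlestick stands on the end square (310,262) and the jar on the far one (377,289); 38 N at the wrist shows it is on the tile. Relax and release.

Emit:
jog_arm:
  increments:
    - [0,0,0,0,0,0,0.1]
    - [0,0,0,0,0,0,0.1]
    - [0,0,0,0,0,0,0.4]
    - [0,0,0,0,0,0,0.6]
    - [0,0,0,0,0,0,0.7]
    - [0,0,0,0,0,0,0.7]
    - [0,-0.03,0,0,0,0,0.7]
    - [0,-0.04,0,0,0,0,0.7]
    - [0,-0.04,0,0,0,0,1]

```text
time: 18.0
tool_pos: [0.6017, 0.1059, 0.2035]
tcp_rot: [-1.574, 0.004, 0.004]
wrist_force: [1.3, -0.4, 0.9]
width: 0.888
```

```bash
python3 -c "
from h import *
go(.450,-.379,.20)
slices('wrist','candlestick',((.015,.03),(.085,.12)))
slices('top','jar',((.06,.08),))"
```

```text
at [0.6017 0.1059 0.2035] w 0.888 shift [-0.1517  0.0059 -0.4848] rotvec_tool [ 0.003  0.    -0.005] t 18.0
candlestick wrist 0.92 [293. 190.] [[0.579, 0.087, 0.011], [0.604, 0.111, 0.024], [0.63, 0.131, 0.111]]
  z 0.015 0.03 circle [604.4 104.2  27.9] 2034
  z 0.085 0.12 circle [604.3 104.4  13.9] 1688
jar top 0.84 [155. 171.] [[0.563, 0.237, 0.008], [0.584, 0.255, 0.058], [0.62, 0.286, 0.076]]
  z 0.06 0.08 circle [587.  260.   20.5] 190
```

Emit:
jog_arm:
  increments:
    - [-0.016,0,-0.053,0,0,0,1]
    - [-0.016,0,-0.053,0,0,0,1]
    - [-0.016,0,-0.053,0,0,0,1]
    - [-0.016,0,-0.053,0,0,0,1]
    - [-0.016,0,-0.053,0,0,0,1]
    - [-0.016,0,-0.053,0,0,0,1]
    - [-0.016,0,-0.053,0,0,0,1]
    - [-0.016,0,-0.053,0,0,0,1]
    - [-0.016,0,-0.053,0,0,0,1]
    - [0,0,0,0,0,0,1]

```text
time: 19.45
tool_pos: [0.4461, -0.3808, 0.1864]
tcp_rot: [-1.562, 0.017, 0.024]
wrist_force: [-0.6, 0.2, 0.8]
width: 0.999
```

```bash
python3 -c "
from h import *
go(.450,-.379,.20)
slices('wrist','bell',((.004,.02),(.07,.1)))"
```

```text
at [ 0.4461 -0.3808  0.1864] w 0.999 shift [ 0.0036 -0.0137  0.0019] rotvec_tool [-0.008  0.004 -0.026] t 19.45
bell wrist 0.94 [296. 185.] [[0.425, -0.4, -0.0], [0.45, -0.371, 0.033], [0.476, -0.353, 0.093]]
  z 0.004 0.02 circle [ 450.  -378.5   26.2] 841
  z 0.07 0.1 circle [ 450.2 -378.3    7.9] 599
```

Emit:
jog_arm:
  increments:
    - [0.004,0.0,0.002,-0.008,0.004,-0.026,1]
    - [0,0.024,0,0,0,0,1]
    - [0,0.024,0,0,0,0,1]
    - [0,0.024,0,0,0,0,1]
    - [0,0.024,0,0,0,0,1]
    - [0,0.02,0,0,0,0,1]
    - [0,0,0,0,0,0,1]

```text
time: 20.42
tool_pos: [0.4557, -0.3622, 0.066]
tcp_rot: [-1.566, -0.017, 0.008]
wrist_force: [0.9, -0.1, -0.5]
width: 1.004
```

```bash
python3 -c "
from h import *
go(.450,-.3785,.067)"
```

```text
at [ 0.4557 -0.3622  0.066 ] w 1.004 shift [-0.006  -0.0011 -0.0162] rotvec_tool [-0.004  0.016  0.005] t 20.425
```

Emit:
jog_arm:
  increments:
    - [-0.006,0,-0.012,-0.004,0.016,0.005,1]
    - [0,0,-0.005,0,0,0,1]
    - [0,0,0,0,0,0,1]

```text
time: 20.8
tool_pos: [0.4517, -0.3805, 0.0689]
tcp_rot: [-1.574, -0.004, -0.002]
wrist_force: [0.1, -0.6, -0.1]
width: 1.003
```

```bash
python3 -c "
from h import *
go(.450,-.3785,.067)
slices('wrist','bell',((.004,.02),(.07,.1)))"
```

```text
at [ 0.4517 -0.3805  0.0689] w 1.003 shift [-0.0018  0.0019  0.002 ] rotvec_tool [0.003 0.001 0.004] t 20.8
bell wrist 0.97 [282. 242.] [[0.425, -0.389, 0.001], [0.45, -0.371, 0.036], [0.475, -0.353, 0.093]]
  z 0.004 0.02 circle [ 450.1 -378.3   26.1] 2020
  z 0.07 0.1 circle [ 450.2 -378.4    8.5] 2597
```

Grip and lift the bell.

Emit:
jog_arm:
  increments:
    - [-0.001,0.001,0.002,0,0,0,0.4]
    - [0,0,0,0,0,0,0.0]
    - [0,0,0,0,0,0,0.0]
    - [0,0,0,0,0,0,0.0]
    - [0,0,0,0,0,0,0.0]
    - [0,0,0,0,0,0,0.0]
    - [0,0,0,0,0,0,0.0]
    - [0,-0.03,0,0,0,0,0.0]
    - [0,-0.04,0,0,0,0,0.0]
    - [0,-0.04,0,0,0,0,0.0]

```text
time: 22.15
tool_pos: [0.4464, -0.3741, 0.1735]
tcp_rot: [-1.564, 0.005, 0.006]
wrist_force: [-0.4, -0.2, -1.7]
width: 0.164
```

Emit:
jog_arm:
  increments:
    - [0,-0.03,0,0,0,0,0.0]
    - [0,0,0,0,0,0,0]

```text
time: 22.4
tool_pos: [0.4478, -0.3755, 0.2074]
tcp_rot: [-1.568, 0.001, 0.002]
wrist_force: [1.0, -0.0, -1.5]
width: 0.167
```

```bash
python3 -c "
from h import *
go(.595,.185,.21)
slices('wrist','bell',((.15,.3),))"
```

```text
at [ 0.4478 -0.3755  0.2074] w 0.167 shift [ 0.1476 -0.0014  0.5604] rotvec_tool [-0.003  0.001 -0.002] t 22.4
bell wrist 0.97 [284. 245.] [[0.422, -0.383, 0.14], [0.447, -0.368, 0.175], [0.472, -0.35, 0.232]]
  z 0.15 0.3 circle [ 447.  -374.9   22.8] 7350
```

Emit:
jog_arm:
  increments:
    - [0.015,-0.005,0.054,0,0,0,0]
    - [0.015,-0.005,0.054,0,0,0,0]
    - [0.015,-0.005,0.054,0,0,0,0]
    - [0.015,-0.005,0.054,0,0,0,0]
    - [0.015,-0.005,0.054,0,0,0,0]
    - [0.015,-0.005,0.054,0,0,0,0]
    - [0.015,-0.003,0.054,0,0,0,0]
    - [0,0,0,0,0,0,0]

```text
time: 23.5
tool_pos: [0.5442, 0.0172, 0.2176]
tcp_rot: [-1.553, 0.033, 0.027]
wrist_force: [-0.2, -0.7, -1.9]
width: 0.17
```

```bash
python3 -c "
from h import *
go(.595,.185,.22)"
```

```text
at [0.5442 0.0172 0.2176] w 0.17 shift [ 0.0501 -0.0014  0.168 ] rotvec_tool [-0.018 -0.004 -0.038] t 23.5
```

Emit:
jog_arm:
  increments:
    - [0.013,-0.003,0.042,-0.018,-0.004,-0.038,0]
    - [0.013,0,0.042,0,0,0,0]
    - [0.013,0,0.042,0,0,0,0]
    - [0.013,0,0.042,0,0,0,0]
    - [0,0,0,0,0,0,0]

```text
time: 24.12
tool_pos: [0.5915, 0.1847, 0.2061]
tcp_rot: [-1.578, 0.017, 0.014]
wrist_force: [-0.5, -1.1, -1.8]
width: 0.167
```

```bash
python3 -c "
from h import *
go(.595,.1855,.085)
p,W=slices('wrist','bell',((.10,.4),),'pics/w5.png')"
```

```text
at [0.5915 0.1847 0.2061] w 0.167 shift [0.0058 0.121  0.0017] rotvec_tool [ 0.008 -0.002 -0.019] t 24.125
bell wrist 0.95 [284. 244.] [[0.564, 0.173, 0.138], [0.591, 0.192, 0.174], [0.615, 0.21, 0.231]]
  z 0.1 0.4 circle [589.7 183.6  27.9] 9239
```

Emit:
jog_arm:
  increments:
    - [0.004,0.018,0.001,0.008,-0.002,-0.019,0]
    - [0,0.018,0,0,0,0,0]
    - [0,0.018,0,0,0,0,0]
    - [0,0.018,0,0,0,0,0]
    - [0,0.018,0,0,0,0,0]
    - [0,0,0,0,0,0,0]

```text
time: 24.98
tool_pos: [0.5916, 0.1768, 0.108]
tcp_rot: [-1.575, 0.011, 0.0]
wrist_force: [-0.3, 0.3, -2.3]
width: 0.169
```

```bash
python3 -c "
from h import *
go(.595,.185,.085)"
```

```text
at [0.5916 0.1768 0.108 ] w 0.169 shift [0.0035 0.023  0.0083] rotvec_tool [ 0.004 -0.007 -0.007] t 24.975
```

Emit:
jog_arm:
  increments:
    - [0.004,0,0.008,0.004,-0.007,-0.007,0]
    - [0,0.008,0,0,0,0,0]
    - [0,0.008,0,0,0,0,0]
    - [0,0,0,0,0,0,0]

```text
time: 25.48
tool_pos: [0.5977, 0.1864, 0.0929]
tcp_rot: [-1.57, -0.004, -0.002]
wrist_force: [-0.3, 0.3, -1.9]
width: 0.172
```

```bash
python3 -c "
from h import *
go(.595,.1855,.078)"
```

```text
at [0.5977 0.1864 0.0929] w 0.172 shift [-0.0028  0.0149 -0.0009] rotvec_tool [-0.001  0.001  0.004] t 25.475
```

Emit:
jog_arm:
  increments:
    - [-0.002,0.007,0,0,0,0.004,0]
    - [0,0.005,0,0,0,0,0]
    - [0,0.005,0,0,0,0,0]

```text
time: 25.85
tool_pos: [0.5967, 0.1869, 0.0778]
tcp_rot: [-1.569, -0.002, -0.0]
wrist_force: [-9.6, -2.1, 29.5]
width: 0.168
```

```bash
python3 -c "
from h import *
go(.595,.1855,.078)"
```

```text
at [0.5967 0.1869 0.0778] w 0.168 shift [-0.0017 -0.0002 -0.0014] rotvec_tool [-0.002  0.001  0.002] t 25.85
```

Contact on the tile. Relax, release, rise.

Emit:
jog_arm:
  increments:
    - [0,0,0,0,0,0,0]
    - [0,0,0,0,0,0,0]
    - [0,0,0,0,0,0,0.3]
    - [0,0,0,0,0,0,0.5]
    - [0,0,0,0,0,0,0.5]
    - [0,0,0,0,0,0,0.5]
    - [0,-0.03,0,0,0,0,0.5]
    - [0,-0.04,0,0,0,0,0.5]
    - [0,-0.05,0,0,0,0,0.5]
    - [0,0,0,0,0,0,1]

```text
time: 27.1
tool_pos: [0.5968, 0.1866, 0.2008]
tcp_rot: [-1.569, -0.002, -0.001]
wrist_force: [0.8, 0.1, 0.3]
width: 0.699
```

```bash
python3 -c "
from h import *
go(.434,-.200,.15)
slices('wrist','bell',((.01,.03),(.085,.11)))"
```

```text
at [0.5968 0.1866 0.2008] w 0.699 shift [-0.1632  0.0499 -0.3865] rotvec_tool [-0.002  0.001  0.002] t 27.1
bell wrist 0.95 [285. 183.] [[0.571, 0.168, 0.011], [0.597, 0.194, 0.043], [0.622, 0.212, 0.103]]
  z 0.01 0.03 circle [596.4 182.6  31. ] 1099
  z 0.085 0.11 circle [596.6 187.1   7.8] 519
```

Emit:
jog_arm:
  increments:
    - [-0.02,0,-0.048,0,0,0,1]
    - [-0.02,0,-0.048,0,0,0,1]
    - [-0.02,0,-0.048,0,0,0,1]
    - [-0.02,0,-0.048,0,0,0,1]
    - [-0.02,0,-0.048,0,0,0,1]
    - [-0.02,0,-0.048,0,0,0,1]
    - [-0.02,0,-0.048,0,0,0,1]
    - [-0.02,0.01,-0.048,0,0,0,1]
    - [0,0.0,0,0,0,0,1]

```text
time: 28.32
tool_pos: [0.4182, -0.207, 0.1696]
tcp_rot: [-1.567, 0.025, 0.031]
wrist_force: [0.7, 1.5, 0.3]
width: 1.001
```

```bash
python3 -c "
from h import *
go(.434,-.200,.06)
slices('wrist','dish',((.003,.025),),'pics/w6.png')"
```

```text
at [ 0.4182 -0.207   0.1696] w 1.001 shift [0.0197 0.109  0.0065] rotvec_tool [-0.004  0.004 -0.036] t 28.325
dish wrist 0.7 [167. 108.] [[0.292, -0.171, 0.003], [0.32, -0.141, 0.006], [0.352, -0.112, 0.015]]
  z 0.003 0.025 circle [ 321.5 -141.9   32.1] 5682
```

View pics/w6.png

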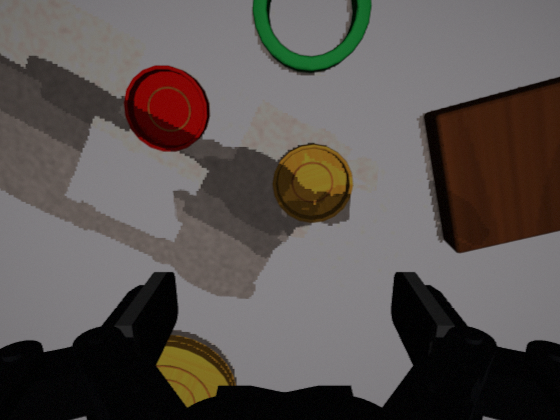

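The brass dish lies at (313,183), the red look-alike at (167,108), the tape at (312,30). I fit the brass one by its height.

```bash
cat >> h.py <<'E'
def rim(x,y,z0,z1,r=.042,cam='wrist'):
    p=read_camera(cam); W=cloud(p); w=W[(np.hypot(W[...,0]-x,W[...,1]-y)<r)&(W[...,2]>z0)&(W[...,2]<z1)]
    if len(w): print("rim",np.round(np.hstack(cv2.minEnclosingCircle((w[:,:2]*1000).astype(np.float32))),1),len(w),np.round(np.percentile(w[:,2],[5,50,95]),4))
E
python3 -c "
from h import *
rim(.435,-.2,.011,.02)"
```

```text
rim [ 434.2 -198.8   32. ] 992 [0.0119 0.0139 0.0151]
```

Emit:
jog_arm:
  increments:
    - [0.018,0.015,0.007,-0.004,0.004,-0.036,1]
    - [0,0.02,0,0,0,0,1]
    - [0,0.02,0,0,0,0,1]
    - [0,0.02,0,0,0,0,1]
    - [0,0.02,0,0,0,0,1]
    - [0,0,0,0,0,0,1]

```text
time: 29.22
tool_pos: [0.4439, -0.1875, 0.0728]
tcp_rot: [-1.569, -0.02, 0.011]
wrist_force: [0.3, -0.8, -0.6]
width: 1.002
```

```bash
python3 -c "
from h import *
go(.435,-.2,.02)
rim(.435,-.2,.011,.02)"
```

```text
at [ 0.4439 -0.1875  0.0728] w 1.002 shift [-0.0095  0.0528 -0.0124] rotvec_tool [-0.002  0.019  0.006] t 29.225
rim [ 434.2 -198.7   32.1] 2066 [0.0116 0.0138 0.0149]
```

Emit:
jog_arm:
  increments:
    - [-0.009,0.005,-0.011,-0.002,0.019,0.006,1]
    - [0,0.008,0,0,0,0,1]
    - [0,0.008,0,0,0,0,1]
    - [0,0.008,0,0,0,0,1]
    - [0,0,0,0,0,0,1]

```text
time: 29.9
tool_pos: [0.4376, -0.2003, 0.0453]
tcp_rot: [-1.574, -0.004, -0.004]
wrist_force: [-0.9, -0.7, 0.3]
width: 1.002
```

```bash
python3 -c "
from h import *
go(.434,-.199,.018)"
```

```text
at [ 0.4376 -0.2003  0.0453] w 1.002 shift [-0.0038  0.0273  0.0014] rotvec_tool [ 0.003 -0.     0.005] t 29.9
```

Emit:
jog_arm:
  increments:
    - [-0.004,0.008,0.001,0,0,0.005,1]
    - [0,0.008,0,0,0,0,1]
    - [0,0.008,0,0,0,0,1]
    - [0,0,0,0,0,0,1]

```text
time: 30.4
tool_pos: [0.4332, -0.1992, 0.0194]
tcp_rot: [-1.574, 0.0, 0.0]
wrist_force: [0.7, 0.2, 0.6]
width: 1.0
```

```bash
python3 -c "
from h import *
go(.434,-.199,.016)"
```

```text
at [ 0.4332 -0.1992  0.0194] w 1.0 shift [0.0008 0.0034 0.0002] rotvec_tool [ 0.003 -0.    -0.   ] t 30.4
```

Emit:
jog_arm:
  increments:
    - [0.001,0.005,0,0,0,0,1]
    - [0,0,0,0,0,0,0.8]
    - [0,0,0,0,0,0,0.6]
    - [0,0,0,0,0,0,0.6]
    - [0,0,0,0,0,0,0.6]
    - [0,0,0,0,0,0,0.6]
  force: 50

```text
time: 31.15
tool_pos: [0.4352, -0.1996, 0.0159]
tcp_rot: [-1.574, -0.0, -0.0]
wrist_force: [-0.2, 0.1, -0.6]
width: 0.718
```

```bash
python3 -c "
from h import *
go(.434,-.199,.016)
rim(.434,-.199,.011,.02)"
```

```text
at [ 0.4352 -0.1996  0.0159] w 0.718 shift [-0.0012 -0.0001  0.0006] rotvec_tool [ 0.003 -0.     0.001] t 31.15
rim [ 434.  -191.5   41.3] 4952 [0.0116 0.0142 0.0179]
```

Emit:
jog_arm:
  increments:
    - [0,-0.02,0,0,0,0,0.6]
    - [0,-0.03,0,0,0,0,0.6]
    - [0,-0.03,0,0,0,0,0.6]
    - [0,-0.02,0,0,0,0,0.6]
    - [0,0,0,0,0,0,0.6]

```text
time: 31.82
tool_pos: [0.4338, -0.1986, 0.1168]
tcp_rot: [-1.572, 0.002, 0.002]
wrist_force: [0.8, -0.0, -0.3]
width: 0.718
```

```bash
python3 -c "
from h import *
go(.5855,-.1835,.09)
slices('wrist','dish',((.06,.2),),'pics/w7.png')"
```

```text
at [ 0.4338 -0.1986  0.1168] w 0.718 shift [0.1518 0.0264 0.0151] rotvec_tool [ 0.002 -0.    -0.003] t 31.825
dish wrist 0.78 [285. 289.] [[0.404, -0.228, 0.105], [0.433, -0.199, 0.107], [0.462, -0.167, 0.116]]
  z 0.06 0.2 circle [ 432.8 -197.7   32.2] 18258
```

View pics/w7.png

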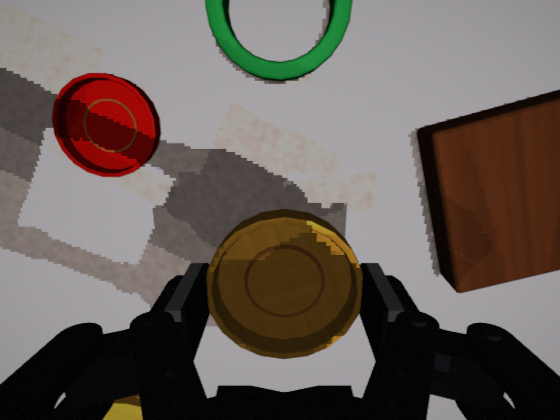

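The dish is held level between the pads at (285,285). Move over the block.

Emit:
jog_arm:
  increments:
    - [0.038,0,0.004,0,0,0,0.6]
    - [0.038,0,0.004,0,0,0,0.6]
    - [0.038,0,0.004,0,0,0,0.6]
    - [0.036,0,0.003,0,0,0,0.6]
    - [0,0,0,0,0,0,0.6]
    - [0,0.02,0,0,0,0,0.6]
    - [0,0,0,0,0,0,0.6]

```text
time: 32.8
tool_pos: [0.5762, -0.1794, 0.0782]
tcp_rot: [-1.563, 0.022, 0.02]
wrist_force: [-0.6, 0.0, -1.8]
width: 0.72
```

```bash
python3 -c "
from h import *
go(.5865,-.1835,.046)"
```

```text
at [ 0.5762 -0.1794  0.0782] w 0.72 shift [ 0.0112  0.0318 -0.0043] rotvec_tool [-0.007 -0.001 -0.027] t 32.8
```

Emit:
jog_arm:
  increments:
    - [0.01,0,-0.004,-0.007,0,-0.027,0.6]
    - [0,0.008,0,0,0,0,0.6]
    - [0,0.008,0,0,0,0,0.6]
    - [0,0,0,0,0,0,0.6]

```text
time: 33.3
tool_pos: [0.5848, -0.1841, 0.0605]
tcp_rot: [-1.571, 0.002, -0.003]
wrist_force: [0.0, -0.5, -0.4]
width: 0.722
```

```bash
python3 -c "
from h import *
go(.5865,-.1845,.046)"
```

```text
at [ 0.5848 -0.1841  0.0605] w 0.722 shift [ 0.0017  0.0145 -0.0004] rotvec_tool [-0.    -0.003  0.001] t 33.3
```

Emit:
jog_arm:
  increments:
    - [0.002,0.006,0,0,0,0,0.6]
    - [0,0.005,0,0,0,0,0.6]
    - [0,0.004,0,0,0,0,0.6]
    - [0,0,0,0,0,0,0.6]

```text
time: 33.8
tool_pos: [0.5878, -0.1843, 0.0456]
tcp_rot: [-1.571, 0.001, -0.004]
wrist_force: [-1.1, -0.2, 2.6]
width: 0.721
```

```bash
python3 -c "
from h import *
go(.5865,-.1845,.046)"
```

```text
at [ 0.5878 -0.1843  0.0456] w 0.721 shift [-0.0013 -0.0004 -0.0002] rotvec_tool [ 0.    -0.003  0.002] t 33.8
```

Emit:
jog_arm:
  increments:
    - [0,0,0,0,0,0,0.9]
    - [0,0,0,0,0,0,1]
    - [0,0,0,0,0,0,1]
    - [0,0,0,0,0,0,1]
    - [0,-0.03,0,0,0,0,1]
    - [0,-0.04,0,0,0,0,1]
    - [0,-0.04,0,0,0,0,1]
    - [0,-0.02,0,0,0,0,1]
    - [0,0,0,0,0,0,1]

```text
time: 34.92
tool_pos: [0.5872, -0.1841, 0.1785]
tcp_rot: [-1.571, 0.001, -0.003]
wrist_force: [-0.3, -0.3, -0.2]
width: 1.004
```

```bash
python3 -c "
from h import *
go(.439,.082,.15)
rim(.5865,-.1845,.0405,.055)
p=read_camera('wrist'); W=cloud(p)
w=W[(abs(W[...,2]-.030)<.003)&(abs(W[...,0]-.585)<.09)&(abs(W[...,1]+.184)<.09)]; print(cv2.minAreaRect((w[:,:2]*1000).astype(np.float32)))"
```

```text
at [ 0.5872 -0.1841  0.1785] w 1.004 shift [-0.1489  0.0283  0.2657] rotvec_tool [-0.    -0.003  0.001] t 34.925
rim [ 587.2 -183.6   32. ] 1166 [0.0414 0.0438 0.0451]
((585.5776977539062, -181.87957763671875), (109.91436767578125, 109.59555053710938), 15.587843894958496)
```

Dish sits at (587.2,-183.6), block centre (585.6,-182..-183): good. Now the cup.

Emit:
jog_arm:
  increments:
    - [-0.025,0,0.044,0,0,0,1]
    - [-0.025,0,0.044,0,0,0,1]
    - [-0.025,0,0.044,0,0,0,1]
    - [-0.025,0,0.044,0,0,0,1]
    - [-0.025,0,0.044,0,0,0,1]
    - [-0.024,0,0.044,0,0,0,1]
    - [0,0,0,0,0,0,1]
    - [0,0.02,0,0,0,0,1]
    - [0,0.02,0,0,0,0,1]
    - [0,0,0,0,0,0,1]

```text
time: 36.28
tool_pos: [0.4232, 0.0865, 0.1201]
tcp_rot: [-1.569, 0.025, 0.019]
wrist_force: [0.2, -0.4, 0.8]
width: 0.999
```

```bash
python3 -c "
from h import *
go(.439,.082,.035)
rim(.439,.082,.045,.06,.04)"
```

```text
at [0.4232 0.0865 0.1201] w 0.999 shift [ 0.0182  0.0846 -0.0046] rotvec_tool [-0.001 -0.004 -0.028] t 36.275
rim [439.3  83.8  21.1] 1340 [0.0458 0.0496 0.0509]
```

Emit:
jog_arm:
  increments:
    - [0.017,0.0,-0.003,0,-0.004,-0.028,1]
    - [0,0.015,0,0,0,0,1]
    - [0,0.015,0,0,0,0,1]
    - [0,0,0,0,0,0,1]

```text
time: 36.83
tool_pos: [0.4443, 0.0825, 0.0898]
tcp_rot: [-1.569, -0.004, -0.006]
wrist_force: [0.1, 0.4, -0.1]
width: 1.002
```

```bash
python3 -c "
from h import *
go(.439,.084,.035)
rim(.439,.083,.045,.06,.035)"
```

```text
at [0.4443 0.0825 0.0898] w 1.002 shift [-0.0056  0.0548  0.0015] rotvec_tool [-0.001 -0.002  0.006] t 36.825
rim [439.5  84.   21. ] 1832 [0.0458 0.0497 0.0508]
```

Emit:
jog_arm:
  increments:
    - [-0.005,0.007,0.001,0,-0.002,0.006,1]
    - [0,0.012,0,0,0,0,1]
    - [0,0.012,0,0,0,0,1]
    - [0,0.012,0,0,0,0,1]
    - [0,0.008,0,0,0,0,1]
    - [0,0,0,0,0,0,1]

```text
time: 37.62
tool_pos: [0.4391, 0.0839, 0.0357]
tcp_rot: [-1.569, -0.002, 0.001]
wrist_force: [-0.2, 0.6, 0.2]
width: 1.001
```

```bash
python3 -c "
from h import *
go(.4395,.084,.035)"
```

```text
at [0.4391 0.0839 0.0357] w 1.001 shift [0.0004 0.0007 0.0001] rotvec_tool [-0.002  0.001  0.001] t 37.625
```

Emit:
jog_arm:
  increments:
    - [0,0,0,0,0,0,0.5]
    - [0,0,0,0,0,0,0.2]
    - [0,0,0,0,0,0,0.2]
    - [0,0,0,0,0,0,0.2]
    - [0,0,0,0,0,0,0.2]
    - [0,0,0,0,0,0,0.2]
    - [0,-0.03,0,0,0,0,0.2]
    - [0,-0.03,0,0,0,0,0.2]
    - [0,-0.04,0,0,0,0,0.2]
    - [0,0,0,0,0,0,0.2]
  force: 40

```text
time: 38.88
tool_pos: [0.4387, 0.0837, 0.1383]
tcp_rot: [-1.569, -0.001, 0.001]
wrist_force: [0.1, -1.1, -0.9]
width: 0.462
```

```bash
python3 -c "
from h import *
go(.587,-.184,.13)
slices('wrist','cup',((.1,.2),))"
```

```text
at [0.4387 0.0837 0.1383] w 0.462 shift [ 0.148   0.0079 -0.2679] rotvec_tool [-0.001  0.001 -0.   ] t 38.875
cup wrist 0.58 [284. 302.] [[0.419, 0.065, 0.105], [0.438, 0.075, 0.139], [0.457, 0.104, 0.153]]
  z 0.1 0.2 circle [438.   83.8  21.4] 11555
```

Emit:
jog_arm:
  increments:
    - [0.025,0,-0.044,0,0,0,0.2]
    - [0.025,0,-0.044,0,0,0,0.2]
    - [0.025,0,-0.044,0,0,0,0.2]
    - [0.025,0,-0.044,0,0,0,0.2]
    - [0.025,0,-0.044,0,0,0,0.2]
    - [0.022,0,-0.044,0,0,0,0.2]
    - [0,0,0,0,0,0,0.2]
    - [0,0,0,0,0,0,0.2]

```text
time: 39.98
tool_pos: [0.5758, -0.185, 0.1129]
tcp_rot: [-1.562, 0.025, 0.031]
wrist_force: [0.1, 0.5, -1.1]
width: 0.466
```

```bash
python3 -c "
from h import *
go(.5875,-.184,.09)
rim(.587,-.184,.1,.2,.08)"
```

```text
at [ 0.5758 -0.185   0.1129] w 0.466 shift [0.0125 0.0225 0.0007] rotvec_tool [-0.009  0.004 -0.035] t 39.975
rim [ 576.8 -173.2   60.9] 51559 [0.1108 0.1592 0.1834]
```

Emit:
jog_arm:
  increments:
    - [0.012,0,0,-0.009,0.004,-0.035,0.2]
    - [0,0.008,0,0,0,0,0.2]
    - [0,0.008,0,0,0,0,0.2]
    - [0,0,0,0,0,0,0.2]

```text
time: 40.52
tool_pos: [0.5869, -0.1812, 0.0947]
tcp_rot: [-1.571, -0.003, 0.003]
wrist_force: [-0.4, -0.9, -1.7]
width: 0.464
```

```bash
python3 -c "
from h import *
go(.5875,-.184,.071)
slices('wrist','cup',((.085,.2),),'pics/w8.png')"
```

```text
at [ 0.5869 -0.1812  0.0947] w 0.464 shift [ 0.0006  0.0237 -0.0028] rotvec_tool [0.    0.004 0.   ] t 40.525
cup wrist 0.61 [284. 301.] [[0.567, -0.2, 0.062], [0.586, -0.19, 0.095], [0.605, -0.161, 0.109]]
  z 0.085 0.2 circle [ 586.2 -181.3   21.2] 7792
```

View pics/w8.png

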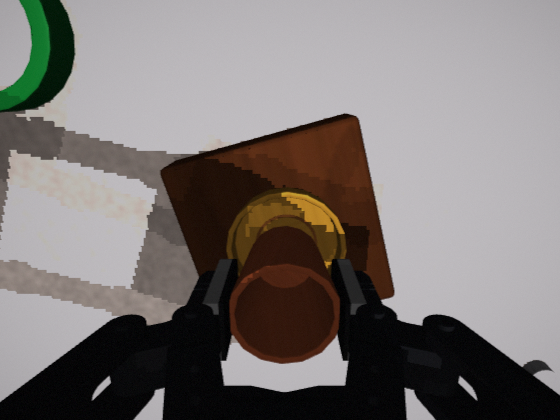

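The cup (285,305) is over the dish (286,240), 2-3 mm off in y; lower it.

Emit:
jog_arm:
  increments:
    - [0.001,0.004,-0.003,0,0.004,0,0.2]
    - [0,0.006,0,0,0,0,0.2]
    - [0,0.006,0,0,0,0,0.2]
    - [0,0,0,0,0,0,0.2]

```text
time: 41.12
tool_pos: [0.589, -0.1853, 0.0789]
tcp_rot: [-1.572, -0.001, -0.003]
wrist_force: [0.0, 0.2, -2.1]
width: 0.462
```

```bash
python3 -c "
from h import *
go(.588,-.1835,.071)"
```

```text
at [ 0.589  -0.1853  0.0789] w 0.462 shift [-0.001   0.0079  0.0018] rotvec_tool [ 0.001 -0.001  0.003] t 41.125
```

Emit:
jog_arm:
  increments:
    - [-0.001,0.004,0.002,0,0,0,0.2]
    - [0,0.004,0,0,0,0,0.2]
    - [0,0.002,0,0,0,0,0.2]
    - [0,0,0,0,0,0,0.2]

```text
time: 41.62
tool_pos: [0.5887, -0.1835, 0.0721]
tcp_rot: [-1.573, -0.002, -0.003]
wrist_force: [-0.5, 0.4, -0.6]
width: 0.462
```

```bash
python3 -c "
from h import *
go(.588,-.1835,.071)"
```

```text
at [ 0.5887 -0.1835  0.0721] w 0.462 shift [-0.0007  0.0011 -0.    ] rotvec_tool [ 0.002 -0.001  0.003] t 41.625
```

Emit:
jog_arm:
  increments:
    - [0,0.004,0,0,0,0,0.2]
    - [0,0.002,0,0,0,0,0.2]

```text
time: 41.88
tool_pos: [0.5893, -0.1839, 0.0715]
tcp_rot: [-1.573, -0.002, -0.003]
wrist_force: [-5.7, 2.8, 10.5]
width: 0.462
```

Contact with the dish floor. Release and rise.

Emit:
jog_arm:
  increments:
    - [0,0,0,0,0,0,0.2]
    - [0,0,0,0,0,0,0.2]
    - [0,0,0,0,0,0,0.6]
    - [0,0,0,0,0,0,0.9]
    - [0,0,0,0,0,0,0.9]
    - [0,0,0,0,0,0,0.9]
    - [0,-0.03,0,0,0,0,0.9]
    - [0,-0.04,0,0,0,0,0.9]
    - [0,-0.05,0,0,0,0,1]
    - [0,-0.03,0,0,0,0,1]

```text
time: 43.12
tool_pos: [0.5862, -0.1825, 0.2198]
tcp_rot: [-1.57, 0.004, 0.004]
wrist_force: [0.8, -0.1, -0.5]
width: 1.001
```

Emit:
jog_arm:
  increments:
    - [-0.05,0,0,0,0,0,1]
    - [-0.05,0,0,0,0,0,1]
    - [0,0,0,0,0,0,1]
    - [0,0,0,0,0,0,1]

```text
time: 43.62
tool_pos: [0.4872, -0.1835, 0.225]
tcp_rot: [-1.574, -0.004, -0.004]
wrist_force: [0.2, -0.2, -0.1]
width: 0.999
```

Run:
```python
from h import *
p=read_camera("top"); W=cloud(p); cv2.imwrite("pics/top9.png",cv2.resize(p["img"][60:330,60:480],None,fx=1.9,fy=1.9,interpolation=cv2.INTER_CUBIC))
c,a=np.array([.5949,.1851]),np.radians(5.05); ex=np.array([np.cos(a),np.sin(a)]); ey=np.array([-ex[1],ex[0]])
def circ(nm,x,y,z0,z1,r):
    w=W[(np.hypot(W[...,0]-x,W[...,1]-y)<r)&(W[...,2]>z0)&(W[...,2]<z1)]
    if len(w)<4: print(nm,"none"); return
    q,rr=cv2.minEnclosingCircle((w[:,:2]*1000).astype(np.float32)); q=np.array(q)/1000
    print(nm,np.round(q*1000,1),"r",round(rr,1),"ztop",round(np.percentile(w[:,2],98),3),"tile xy mm",np.round([(q-c)@ex*1000,(q-c)@ey*1000],1))
circ("cand",.604,.104,.095,.125,.04); circ("bell",.596,.187,.09,.12,.035); circ("jar",.588,.262,.06,.09,.03)
circ("cup",.588,-.184,.075,.1,.04); circ("dish",.588,-.184,.041,.05,.045)
circ("tape",.430,-.076,.018,.035,.05); circ("plates",.305,-.407,.015,.035,.08)
for m in spotter.masks_of(p,"pincers")[:1]:
    w=W[m["mask"]]; print("pincers",np.round(np.nanmedian(w,0),3))
p=read_camera("scene"); cv2.imwrite("pics/s9.png",cv2.resize(p["img"][100:340,150:450],None,fx=2.5,fy=2.5))
s=readout.read_state(); print(s["time"],s["tool_pos"])
```

```text
cand [603.8 102.1] r 13.9 ztop 0.113 tile xy mm [  1.6 -83.5]
bell [596.2 183.6] r 7.8 ztop 0.105 tile xy mm [ 1.1 -1.6]
jar [586.7 260.8] r 20.4 ztop 0.075 tile xy mm [-1.5 76.1]
cup [ 589.1 -185.5] r 20.5 ztop 0.087 tile xy mm [ -38.4 -368.6]
dish [ 586.8 -184.7] r 31.2 ztop 0.049 tile xy mm [ -40.6 -367.7]
tape [429.7 -76.3] r 39.7 ztop 0.027 tile xy mm [-187.5 -245.8]
plates [ 303.9 -408. ] r 61.8 ztop 0.028 tile xy mm [-342.1 -565.2]
pincers [ 0.773 -0.02   0.013]
43.775 [ 0.48757625 -0.18343734  0.22453825]
```

View pics/s9.png

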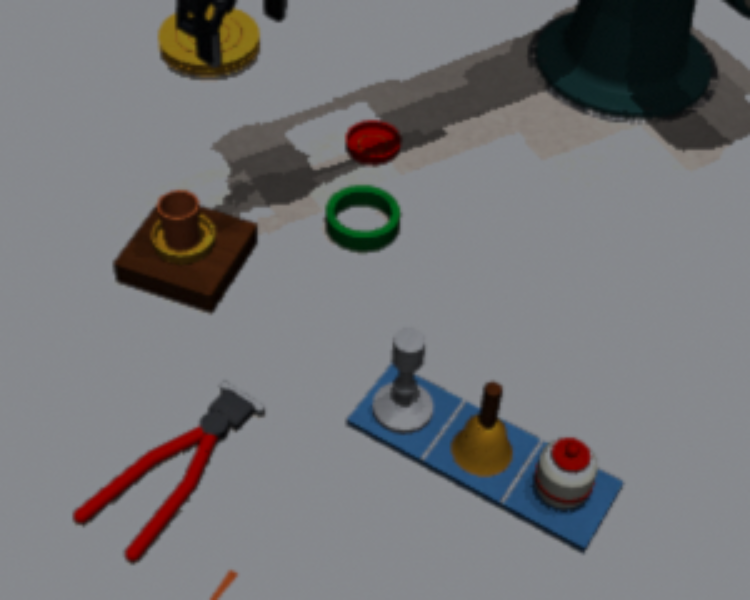

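The scene crop shows all five standing upright in place: cup in dish on the block (182,225), candlestick (405,380), bell (485,435), jar (565,475). All are within tolerance, so I hand in.

```bash
python3 -c "
from h import *
print(bot.finish_job())"
```

```text
the job is handed in; nothing more can be done
None
```

The display is dressed and the job was handed in at about 44 s. The brass dish is on the block with the copper cup standing in it. The candlestick, bell and jar are on the tile in the order asked.

**Last checks, top camera (good to about 2 mm):**

| Thing | Offset | Limit |
|---|---|---|
| Dish from block centre | about 2 mm | 15 mm |
| Cup from dish centre | about 2.5 mm | 12 mm |
| Candlestick from its square centre | 1.6 mm across, 3.5 mm along | 15 mm |
| Bell from its square centre | 1.1 mm across, 1.6 mm along | 15 mm |
| Jar from its square centre | 1.5 mm across, 3.9 mm along | 15 mm |

- **Upright and resting:** the measured top heights fit each piece standing at its right level, and all five look upright in the last scene picture. I did not measure tilt or speed separately.
- **Left alone:** the tape and plates measured within about 2 mm of where they started. The pincers' position was within about 6 mm, which is within the spread of that estimate. The red look-alike dish was not touched.
- **What went wrong on the way:** the first grip on the jar was about 15 mm off centre, because the arm drifts sideways on quick descents. I let go, recentred and gripped again. After that I checked the position before each grip and before each later release.
- **Forces:** setting down the candlestick peaked at 42 N at the wrist and the bell at 31 N, both under the 120 N wrist limit. The load went through the held piece, not the gripper's body.
- **Disagreement:** the candlestick and bell read 2 to 3 mm different in y between the wrist and top cameras, which is well inside tolerance.

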